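# Hang the slide rack on the bench dryer and start it with the pedal

### The job

Hang the slide rack by its blue handle on the dryer's hook, keeping it roughly level so that the slides stay in, and let go of it. Then start the dryer: press the orange pedal right down to its stop, hold it there for about a second, and let it spring back up. Leave the rack hanging, and do not knock over or push away the bottles, the beaker or the slide box.

Things in the scene. Friction and masses are not known exactly. Their poses are not given: they have to be found in the camera images.
- rack: Wire slide rack, 90 (x) x 150 (y) x 135 mm high, 0.26 kg. Origin: centre of its underside, z up. Basket walls 55 mm high. Stiff handle over the middle: a straight blue bar along y, 138 mm long, 10 mm thick (x), 12 mm high (z 123 to 135), on two legs at y = +/-66 mm; clear window below it 126 mm wide, 68 mm high. Grip it from above at y = +/-40 mm: the middle is for the hook. Either way round.
- bail (a point): Middle of the underside of the rack's blue handle bar, 123 mm above the rack's underside; axes as the rack's (y along the bar).
- dryer: Bench dryer, fixed: white box 120 (x) x 150 (y) x 100 mm high with a dark air grille on its front (-x). Origin: centre of its underside. A steel post of 16 mm diameter stands on it at x = -30 mm, 230 mm high; from its top a hook arm of 10 mm round steel runs out along -x over free bench.
- hook_seat (a point): Seat of the dryer's hook, 150 mm in front (-x) of the dryer's origin, 218 mm high: where the middle of a hung bar's underside rests, in a shallow V. Axes as the dryer's (x towards the post, 120 mm behind). The hook's tip at x = -40 mm ends in a red ball, 14 mm wide, its top 32 mm above the seat; behind, the arm is 13 mm above the seat. Bring the bar in from the front above the ball, then lower.
- pedal_base: Grey base plate of the pedal switch, fixed to the bench, 160 (x) x 110 (y) x 12 mm. Origin: centre of its underside. The pedal's hinge runs along y at x = +62 mm, z = 34 mm, between two cheeks; the pedal's free end points to -x and stands highest.
- pedal_pad (a point): Where to press: top of the pedal plate in the middle of its black ribbed pad, 90 mm from the hinge; about 62 mm above the bench when up, 40 mm when down. Axes as the base's when the pedal is up. The orange plate is 125 mm long, 84 mm wide.
- pedal (a joint): Angle of the pedal in rad: 0 up (sloping 0.24 rad), 0.24 fully down on its stop (plate level). A spring lifts it; it takes about 10 N at the pad to reach the stop.
- slide_box: Closed blue slide box, loose, 85 x 100 x 34 mm. Bystander. Origin: centre of its underside.
- beaker: White plastic beaker, loose, 76 mm diameter, 100 mm high. Bystander. Origin: centre of its underside.
- amber: Amber bottle with black cap, loose, 64 mm diameter, 150 mm high. Bystander. Origin: centre of its underside.
- clear: Clear bottle with blue cap, loose, 72 mm diameter, 170 mm high. Bystander. Origin: centre of its underside.
- amber2: Small amber bottle with red cap, loose, 52 mm diameter, 110 mm high. Bystander. Origin: centre of its underside.
Mind the look-alikes: they are no part of the job. What is shaped like the rack but red is not meant. What is shaped like the pedal_base but yellow is not meant.

How it is judged:
On the way, in this order (a step that is already met when the one before it is completed fails the run):
1. the rack hangs by its handle in the hook's seat, let go (x of bail in the frame of hook_seat between -0.02 and 0.02 m and y of bail in the frame of hook_seat between -0.04 and 0.04 m and z of bail in the frame of hook_seat between -0.012 and 0.012 m and contact force between rack and dryer above 0.5 N and contact force between rack and the fingers below 0.2 N), for 0.3 s.
2. with the rack hanging there, the pedal is pressed down to its stop and held (all of step 1 and value of joint pedal above 0.21 rad), for 0.7 s.
At the end, for the whole second after the job is handed in: Rack hangs released on the hook: bar middle within 20 mm (along), 40 mm (across), 12 mm (height) of the seat, tilt under 0.4 rad, under 0.05 m/s; pedal back up (under 0.04 rad) after 0.7 s beyond 0.21 rad; bystanders upright, within 40 mm of their starts (all of step 1 and angle between rack's own z axis and vertical below 0.4 rad and linear speed of rack below 0.05 m/s and value of joint pedal between -0.04 and 0.04 rad and not (distance of any of slide_box, beaker, amber, clear, amber2 from where it was at the start of the episode above 0.04 m or angle between any of slide_box, beaker, amber, clear, amber2's own z axis and vertical above 0.5 rad)); the robot touches nothing.
It fails at once if a bottle, the beaker or the slide box is knocked over or pushed more than 40 mm (distance of any of slide_box, beaker, amber, clear, amber2 from where it was at the start of the episode above 0.04 m or angle between any of slide_box, beaker, amber, clear, amber2's own z axis and vertical above 0.5 rad).
It fails at once if the rack is tipped more than 0.7 rad (40 degrees), so that slides fall out (angle between rack's own z axis and vertical above 0.7 rad).
It also fails if it takes over 64 s, if anything falls off the work surface, if the arm or the gripper's body presses on something with over 40 N, if the wrist force passes 120 N, or if a joint passes its speed limit or range.

### The arm

A 6-joint arm with a two-finger parallel gripper is mounted at the origin on the work surface. World frame = base frame: x ahead of the robot, y to its left, z up, the work surface at z = 0. Lengths are in m, angles in rad, forces in N, time in s.
With the tool pointing down it reaches from about 0.25 to 0.775 m from the base axis. Payload 4 kg.
Tool frame: the origin (TCP) lies midway between the tips of the shut fingers; the grasp point (between the pads) lies 19 mm behind it (grip_point_offset is the distance from the TCP to the grasp point, in m); z points along the fingers, y is the line along which they close (so a half turn about z gives the same grasp; the last joint's range is limited). The gripper opens to 94 mm and grips with 3 to 60 N. Pads are 16 mm wide; open, the fingers measure 119 mm over their backs; the gripper's body (75 mm by 177 mm) begins 78 mm behind the grasp point.
Start: joints at [-1.222, 0.087, 1.371, -0, 1.684, -0.103], TCP at [0.24, -0.495, 0.206] pointing down, gripper open.
Joint ranges: [-3.1, 3.1], [-0.76, 2.03], [0.27, 2.55], [-1.08, 4.22], [0.17, 2.65], [-2.57, 2.57]. Speed limits (rad/s): [2.79, 2.79, 3.14, 3.14, 3.14, 3.14].

### API

Orientations are given as [roll, pitch, yaw] about the fixed x, y, z axes, in that order (R = Rz(yaw) Ry(pitch) Rx(roll)).
In Python, from bench import * gives the robot as it stands.
- The arm moves only by the tool carry_out, never from a script. Its argument "commands" is a list of rows, each a list of 6 numbers: the shift along the tool's x, y, z in m, then the turn, a rotation vector about the tool's x, y, z in rad. In form: [[tx, ty, tz, rx, ry, rz], ...]. A call has exactly 5 rows; each row is the pose to reach, as a shift and turn from the pose commanded when the call began, along the tool's axes at that moment; what a row does not reach only later rows make up. A row lasts 1/10 s, in which the tool goes at most 50 mm and 8.59 degrees, less where a joint would pass 70% of its speed; a pose out of reach is approached as far as the arm can. A call with a gripper value outside its range is refused whole. "jaw" is the opening, from 0 (shut) to 1 (fully open), set as the call begins (left out, the last holds). The fingers move at their own pace and stop on an object; the grip force is fixed at half the most. Time passes only in rows, so rows that repeat a pose let the fingers close, or fill a call up. It gives the time, the measured TCP pose, the force, the opening and the grip force at its end, in the units of the state.
- get_obs(): the state, without advancing time (a new reading comes with each control period).
- snapshot(name): name is "scene" or "side" or "wrist"; returns a dict with "img" (384x512x3 uint8, red, green, blue), "range_z" (384x512 float32, m along the optical axis (not along the pixel's ray), 0 where there is no reading), "fx", "fy", "cx", "cy" (pixels), "R" (3x3) and "t" (3): a world point X has camera coordinates R X + t. Camera axes: x right, y down, z forward; pixel columns grow to the right and rows downward; lengths in m; the calibration is good to about 2 mm. The wrist camera is an equidistant fisheye: a pixel r from the principal point sees the ray r / f radians off the axis. A picture is of the moment at which its call begins.
- close_job(): hands the job in; it is judged then, once.
The state is a dict: "time": time; "joint_positions": joint angles; "qvel": joint speeds; "joint_torque": joint torques, N m; "tool_pos": TCP position; "ee_rot": TCP orientation; "wrist_force": force on the tool from outside, world axes, zero at the start; "wrist_torque": the same for the moment, N m; "width": finger opening in m; "finger_force": force on a finger pad.
Only numpy, scipy, OpenCV 4.12 (cv2) and the standard library are available. Lean on these libraries where they do the work, as an engineer would, in place of code of your own. Each camera call takes 0.05 s, during which the arm holds its last target. There are 200 camera calls.

## Working session

There is one attempt and no reset: what is moved stays moved. The work goes in short steps, Python scripts to look and compute and a tool call to move; the robot and the scene stay as the last step left them, time stands still between calls to the robot, and variables do not carry over. Pictures are saved under pics/ and viewed, at most 10 in all, crops included, and the job is handed in when it is done.

Besides the shell and the picture viewer there is one more tool, called as name([rows], argument=value, ...), one row to a line, values as JSON. carry_out: Moves the arm, as the interface text tells. Its arguments: {"type":"object","properties":{"commands":{"type":"array","items":{"type":"array","items":{"type":"number"}}},"jaw":{"type":"number"}},"required":["commands"]}

```bash
mkdir -p pics; ls
cat > h.py <<'E'
from bench import *
import numpy as np, cv2
def snap(n,f=None):
    s=snapshot(n)
    np.savez('%s.npz'%n,**s)
    if f: cv2.imwrite('pics/'+f,s['img'][:,:,::-1])
    return s
def load(n): return dict(np.load('%s.npz'%n))
def cloud(s):
    h,w=s['range_z'].shape
    v,u=np.mgrid[:h,:w]; z=s['range_z']
    P=np.stack([(u-s['cx'])/s['fx']*z,(v-s['cy'])/s['fy']*z,z],-1)
    return (P-s['t'])@s['R']
E
python3 - <<'E'
from h import *
a=snap('scene','a.png');b=snap('side','b.png')
for s in(a,b):
    print({k:np.round(s[k],3).tolist() for k in('fx','fy','cx','cy')}, 'cam',np.round(-s['R'].T@s['t'],3),(s['range_z']>0).mean())
print(get_obs())
E
```

```text
pics
{'fx': 379.409, 'fy': 379.409, 'cx': 246.598, 'cy': 190.028} cam [1.26  0.173 1.358] 0.995941162109375
{'fx': 355.733, 'fy': 355.733, 'cx': 259.598, 'cy': 193.991} cam [ 0.176 -1.152  0.918] 0.9959716796875
{'time': 0.1, 'joint_positions': array([-1.22210661e+00,  8.78743698e-02,  1.37207460e+00, -7.08304479e-06,
        1.68360733e+00, -1.03109588e-01]), 'qvel': array([ 0.00091826, -0.00113541, -0.00379475, -0.00064638, -0.00038061,
       -0.00093095]), 'joint_torque': array([ 2.11689265e-03, -3.41255307e+01, -3.03299439e+01,  7.19328225e-02,
        3.04654066e-02, -9.81086419e-05]), 'tool_pos': array([ 0.23994259, -0.49435786,  0.20443937]), 'ee_rot': array([-3.13963871e+00, -1.95110206e-04,  4.51798320e-01]), 'wrist_force': array([-0.797286  ,  0.84579191,  0.12620203]), 'wrist_torque': array([ 0.0318798 , -0.04644482, -0.00825148]), 'finger_force': 0.0, 'width': 0.0941285302831593}
```

View pics/a.png

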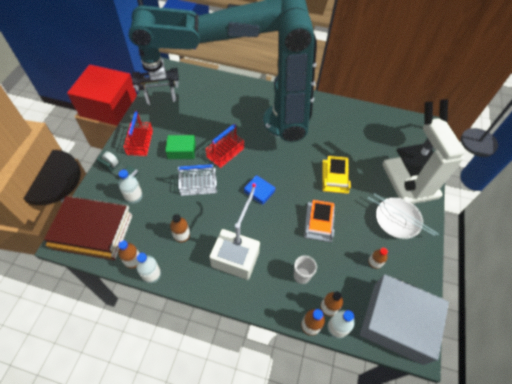

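View pics/b.png

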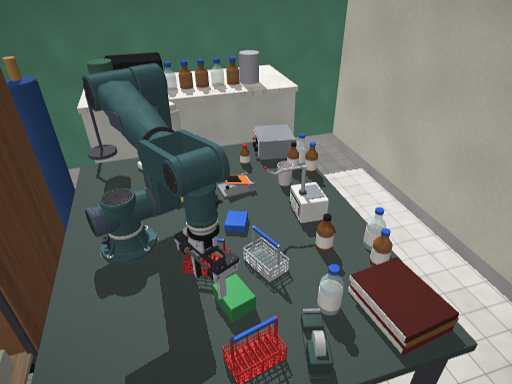

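Rack candidates in the scene view are the silver wire rack with a blue bar at (197,180), the red rack at (137,138) and the red rack at (225,147). I choose the silver one. Pedal candidates are the grey base with orange plate at (320,218) and the yellow base at (336,173). I choose the grey one. The dryer is at (235,254), and its hook tip is near (253,185). The slide box is at (260,190), so it lies under the hook.

```bash
cat > m.py <<'E'
from h import *
a=load('scene');b=load('side')
def comps(s,lo,hi,zlo,zhi,tag,amin=6):
    hsv=cv2.cvtColor(s['img'],cv2.COLOR_RGB2HSV); C=cloud(s)
    m=cv2.inRange(hsv,lo,hi)&((C[...,2]>zlo)&(C[...,2]<zhi)).astype(np.uint8)*255
    n,l,st,ce=cv2.connectedComponentsWithStats(m,connectivity=8)
    for i in range(1,n):
        if st[i,4]<amin: continue
        P=C[l==i]; 
        if np.hypot(*np.median(P,0)[:2])>1.0: continue
        (cx,cy),(w,h),an=cv2.minAreaRect(P[:,:2].astype(np.float32))
        print(tag,'px',ce[i].round(),'n',st[i,4],'med',np.median(P,0).round(3),'rect',np.round([cx,cy,w,h,an],3),'z',np.percentile(P[:,2],[5,95]).round(3))
for s,t in((a,'scene'),(b,'side')):
    print(t)
    comps(s,(100,120,60),(130,255,255),.01,.3,'blue')
    comps(s,(5,150,120),(18,255,255),.01,.3,'orange')
    comps(s,(0,150,120),(4,255,255),.15,.3,'red')
    comps(s,(0,0,140),(179,60,255),.085,.115,'whitetop',40)
    comps(s,(0,0,60),(179,90,255),.18,.26,'hook')
E
python3 m.py
python3 - <<'E'
from h import *
a=load('scene')['img'];b=load('side')['img']
x=cv2.resize(a[150:290,170:345],None,fx=4,fy=4,interpolation=2)
cv2.imwrite('pics/c.png',x[:,:,::-1])
y=cv2.resize(b[140:300,200:350],None,fx=3.7,fy=3.7,interpolation=2)
cv2.imwrite('pics/d.png',y[:,:,::-1])
E
```

```text
scene
blue px [133. 122.] n 68 med [ 0.324 -0.602  0.135] rect [ 3.240e-01 -6.030e-01  1.240e-01  1.400e-02  1.552e+01] z [0.126 0.139]
blue px [224. 134.] n 86 med [ 0.271 -0.21   0.135] rect [ 2.5100e-01 -2.1100e-01  5.7000e-02  1.5800e-01  8.8685e+01] z [0.125 0.14 ]
blue px [195. 167.] n 90 med [ 0.472 -0.263  0.136] rect [ 4.7000e-01 -2.6300e-01  1.5000e-02  1.2700e-01  2.0956e+01] z [0.131 0.14 ]
blue px [123. 173.] n 79 med [ 0.6   -0.503  0.168] rect [ 5.5500e-01 -5.4600e-01  1.6900e-01  4.0000e-02  4.6782e+01] z [0.012 0.174]
blue px [260. 190.] n 446 med [0.434 0.    0.033] rect [ 4.2800e-01 -7.0000e-03  1.0200e-01  9.0000e-02  6.7792e+01] z [0.017 0.039]
blue px [122. 245.] n 54 med [ 0.862 -0.379  0.151] rect [ 8.6200e-01 -3.7800e-01  2.8000e-02  2.4000e-02  3.3439e+01] z [0.147 0.155]
blue px [142. 257.] n 70 med [ 0.892 -0.288  0.171] rect [ 8.8800e-01 -2.8900e-01  3.0000e-02  3.3000e-02  6.4441e+01] z [0.162 0.176]
blue px [317. 314.] n 74 med [0.901 0.309 0.16 ] rect [8.9600e-01 3.1000e-01 2.7000e-02 3.7000e-02 6.8504e+01] z [0.153 0.164]
blue px [348. 316.] n 83 med 
[... 6163 characters left out ...]
e-02  7.6989e+01] z [0.086 0.095]
hook px [176. 123.] n 113 med [0.268 0.599 0.226] rect [2.7000e-01 6.0000e-01 5.9000e-02 1.9000e-02 3.2163e+01] z [0.193 0.255]
hook px [290. 170.] n 145 med [ 0.66  -0.01   0.222] rect [ 6.3500e-01 -8.0000e-03  1.6000e-02  1.6400e-01  8.5458e+01] z [0.189 0.231]
hook px [121. 200.] n 1247 med [ 0.003 -0.017  0.211] rect [8.0000e-03 0.0000e+00 2.3500e-01 1.2400e-01 1.8799e+01] z [0.184 0.23 ]
hook px [194. 269.] n 37 med [ 0.207 -0.453  0.233] rect [ 2.0700e-01 -4.5200e-01  3.0000e-03  1.3000e-02  2.3119e+01] z [0.21  0.257]
hook px [221. 290.] n 118 med [ 0.26  -0.548  0.237] rect [ 2.6100e-01 -5.4900e-01  1.2000e-02  2.1000e-02  8.7453e+01] z [0.213 0.258]
```

View pics/c.png

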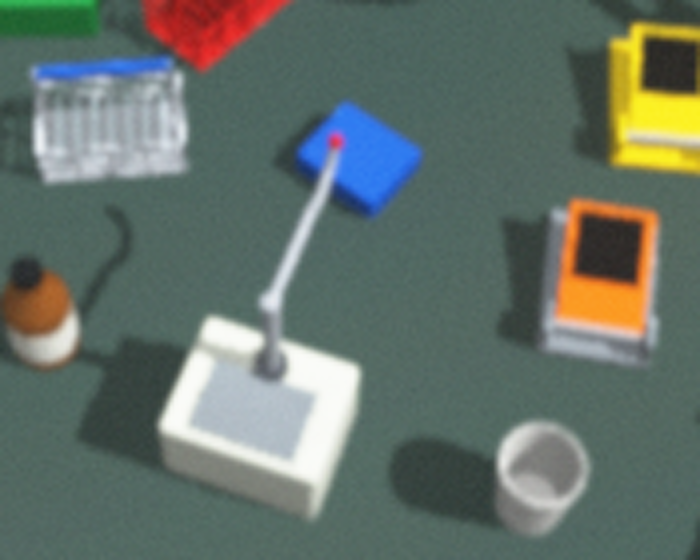

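View pics/d.png

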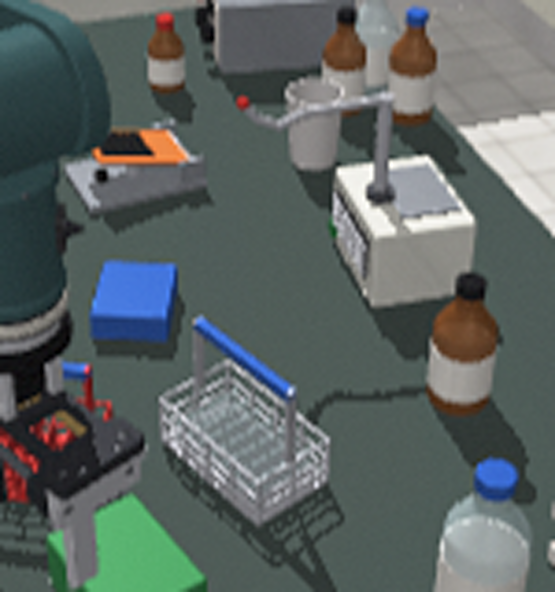

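The crops confirm both choices: the silver wire rack has its blue bar at scene px (195,167), and the hook's red ball is at scene px (254,185). The measurements are:

| Thing | Position (m) | Other |
|---|---|---|
| Rack bar | (0.4675, -0.2645) | yaw 0.38 |
| Hook seat | (0.592, -0.006, 0.218) | yaw -0.055 |

I'll grip the bar's +y end with tool yaw 1.95.

carry_out([
  [0.031, -0.015, 0, 0, 0, -0.14],
  [0.062, -0.03, 0, 0, 0, -0.28],
  [0.093, -0.045, 0, 0, 0, -0.42],
  [0.124, -0.06, 0, 0, 0, -0.56],
  [0.155, -0.074, 0, 0, 0, -0.7],
], jaw=1)

```text
time: 0.6
tool_pos: [0.3477, -0.3592, 0.2049]
ee_rot: [-3.141, -0.0, 1.157]
wrist_force: [1.1, -0.3, 0.8]
width: 0.0942
finger_force: 0.0
```

```bash
cat > go.py <<'E'
# python3 go.py x y z yaw : shift/turn in tool axes to reach (tool pointing down)
import sys
from bench import *
import numpy as np
from scipy.spatial.transform import Rotation as R
o=get_obs(); x=list(map(float,sys.argv[1:5]))
A=R.from_euler('xyz',o['ee_rot']); B=R.from_euler('xyz',[np.pi,0,x[3]])
print('t',round(o['time'],2),'pos',o['tool_pos'].round(4),'rot',o['ee_rot'].round(3),'F',o['wrist_force'].round(2),'w',round(o['width'],4),'ff',round(o['finger_force'],2))
print('shift',A.inv().apply(np.array(x[:3])-o['tool_pos']).round(4),'turn',(A.inv()*B).as_rotvec().round(3))
E
python3 go.py 0.4527 -0.2274 0.2 1.951
```

```text
t 0.6 pos [ 0.3477 -0.3592  0.2049] rot [-3.141 -0.     1.157] F [ 1.15 -0.26  0.8 ] w 0.0942 ff 0.0
shift [0.1629 0.0432 0.005 ] turn [-0.001 -0.001 -0.794]
```

carry_out([
  [0.033, 0.009, 0, 0, 0, -0.145],
  [0.066, 0.018, 0, 0, 0, -0.29],
  [0.1, 0.027, 0, 0, 0, -0.435],
  [0.133, 0.036, 0, 0, 0, -0.58],
  [0.163, 0.043, 0, 0, 0, -0.725],
])

```text
time: 1.1
tool_pos: [0.4535, -0.2277, 0.2049]
ee_rot: [-3.141, -0.001, 1.883]
wrist_force: [0.7, -0.0, -0.8]
width: 0.0941
finger_force: 0.0
```

```bash
python3 go.py 0.4527 -0.2274 0.2 1.951
python3 - <<'E'
from h import *
s=snap('wrist','w.png'); print(s['fx'],s['cx'],s['cy'],s['R'].round(3).tolist(),s['t'].round(3))
E
```

```text
t 1.1 pos [ 0.4535 -0.2277  0.2049] rot [-3.141e+00 -1.000e-03  1.883e+00] F [ 0.73 -0.04 -0.77] w 0.0941 ff 0.0
shift [ 0.0005 -0.0007  0.0049] turn [-0.    -0.001 -0.068]
297.3186396354542 255.2970270923173 188.26779254867682 [[0.952, 0.307, 0.001], [0.298, -0.924, 0.24], [0.075, -0.228, -0.971]] [-0.361 -0.372  0.303]
```

View pics/w.png

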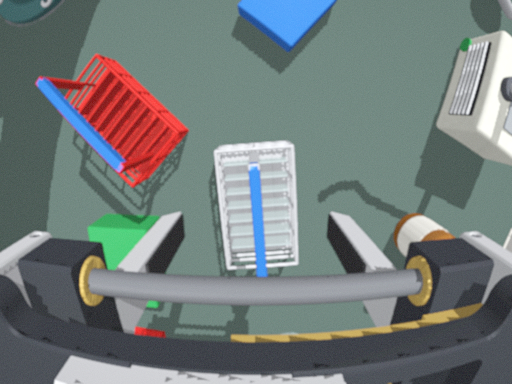

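The wrist view shows the blue bar from (254,165) to (262,275), centred between the fingers. I'll refine the bar line by casting its pixels onto the z = 0.135 plane.

```bash
cat > bar.py <<'E'
from h import *
s=load('wrist')
hsv=cv2.cvtColor(s['img'],cv2.COLOR_RGB2HSV)
m=cv2.inRange(hsv,(100,120,60),(130,255,255)); m[:, :235]=0; m[:,285:]=0; m[:150]=0; m[285:]=0
v,u=np.nonzero(m)
dx,dy=u-s['cx'],v-s['cy']; r=np.hypot(dx,dy); th=r/s['fx']
d=np.stack([np.sin(th)*dx/r,np.sin(th)*dy/r,np.cos(th)],-1)@s['R']
c=-s['R'].T@s['t']; P=c+d*((0.135-c[2])/d[:,2])[:,None]
vx,vy,x0,y0=cv2.fitLine(P[:,:2].astype(np.float32),2,0,.01,.01).ravel()
t=(P[:,:2]-[x0,y0])@[vx,vy]
print('yaw',np.arctan2(vy,vx)-np.pi/2,'ends',[(x0+vx*k,y0+vy*k) for k in(t.min(),t.max())],len(u), t.max()-t.min())
E
python3 bar.py
```

```text
yaw -2.7584877 ends [(np.float64(0.4440455927955994), np.float64(-0.20483806056543258)), (np.float64(0.48376995317846055), np.float64(-0.30340535403702484))] 1084 0.10627105048961116
```

carry_out([
  [-0.003, 0, 0, 0, 0, -0.07],
  [-0.003, 0, 0.03, 0, 0, -0.07],
  [-0.003, 0, 0.06, 0, 0, -0.07],
  [-0.003, 0, 0.085, 0, 0, -0.07],
  [-0.003, 0, 0.095, 0, 0, -0.07],
])

```text
time: 1.65
tool_pos: [0.4518, -0.2309, 0.1069]
ee_rot: [-3.138, -0.005, 1.946]
wrist_force: [-1.1, -0.3, 0.1]
width: 0.0942
finger_force: 0.0
```

carry_out([
  [0, 0, 0, 0, 0, 0],
  [0, 0, 0, 0, 0, 0],
  [0, 0, 0, 0, 0, 0],
  [0, 0, 0, 0, 0, 0],
  [0, 0, 0, 0, 0, 0],
], jaw=0)

```text
time: 2.15
tool_pos: [0.4543, -0.2324, 0.1116]
ee_rot: [3.141, 0.002, 1.947]
wrist_force: [0.2, 1.0, -0.3]
width: 0.0577
finger_force: 0.0
```

carry_out([
  [0, 0, 0, 0, 0, 0],
  [0, 0, 0, 0, 0, 0],
  [0, 0, 0, 0, 0, 0],
  [0, 0, 0, 0, 0, 0],
  [0, 0, 0, 0, 0, 0],
])

```text
time: 2.65
tool_pos: [0.4537, -0.232, 0.1104]
ee_rot: [-3.142, -0.0, 1.947]
wrist_force: [-0.3, 1.1, 1.4]
width: 0.0173
finger_force: 0.0
```

carry_out([
  [0, 0, 0, 0, 0, 0],
  [0, 0, 0, 0, 0, 0],
  [0, 0, 0, 0, 0, 0],
  [0, 0, 0, 0, 0, 0],
  [0, 0, 0, 0, 0, 0],
])

```text
time: 3.15
tool_pos: [0.4536, -0.2319, 0.1103]
ee_rot: [-3.141, -0.001, 1.947]
wrist_force: [1.3, 1.4, -0.2]
width: 0.0098
finger_force: 30.0
```

carry_out([
  [0, 0, -0.01, 0, 0, 0],
  [0, 0, -0.025, 0, 0, 0],
  [0, 0, -0.045, 0, 0, 0],
  [0, 0, -0.06, 0, 0, 0],
  [0, 0, -0.07, 0, 0, 0],
])

```text
time: 3.65
tool_pos: [0.4541, -0.2324, 0.1823]
ee_rot: [3.141, 0.002, 1.947]
wrist_force: [0.4, 0.1, -3.0]
width: 0.0099
finger_force: 30.0
```

carry_out([
  [0, 0, -0.02, 0, 0, 0],
  [0, 0, -0.045, 0, 0, 0],
  [0, 0, -0.07, 0, 0, 0],
  [0, 0, -0.09, 0, 0, 0],
  [0, 0, -0.1, 0, 0, 0],
])

```text
time: 4.15
tool_pos: [0.4542, -0.2324, 0.2828]
ee_rot: [3.14, 0.003, 1.947]
wrist_force: [0.5, -0.5, -2.4]
width: 0.0098
finger_force: 30.0
```

```bash
python3 go.py 0.4527 -0.2274 0.2 1.951
python3 - <<'E'
from h import *
s=snap('side'); C=cloud(s)
hsv=cv2.cvtColor(s['img'],cv2.COLOR_RGB2HSV)
m=(cv2.inRange(hsv,(100,120,60),(130,255,255))>0)&(C[...,2]>.22)&(C[...,0]>.35)&(C[...,0]<.6)&(C[...,1]<-.1)&(C[...,1]>-.4)
P=C[m]; i=np.argsort(P[:,1]); k=max(3,len(i)//8); print(len(P),P[i[:k]].mean(0).round(3),P[i[-k:]].mean(0).round(3))
cv2.imwrite('pics/e.png',cv2.resize(s['img'][120:320,150:400],None,fx=3,fy=3)[:,:,::-1])
E
```

```text
t 4.15 pos [ 0.4542 -0.2324  0.2828] rot [3.140e+00 3.000e-03 1.947e+00] F [ 0.46 -0.48 -2.4 ] w 0.0098 ff 29.99
shift [0.0054 0.0003 0.0828] turn [ 0.002  0.003 -0.004]
111 [ 0.486 -0.327  0.302] [ 0.452 -0.242  0.303]
```

View pics/e.png

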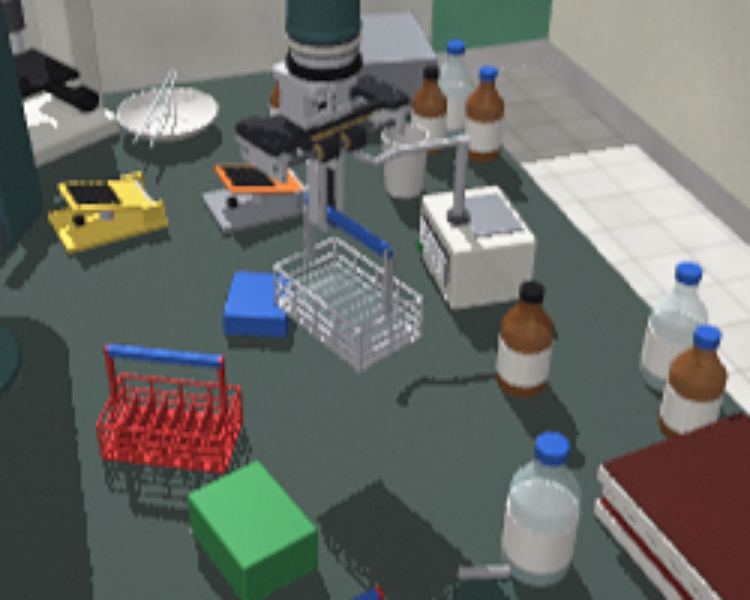

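The rack is lifted level: the bar top is at z ≈ 0.303 at both ends. The hook has to pass through the handle window, so the bar underside must come in at about 0.264. I'll rotate and move across to a point in front of the hook.

carry_out([
  [0.015, 0.005, 0.005, 0, 0, 0.08],
  [0.035, 0.012, 0.012, 0, 0, 0.17],
  [0.06, 0.02, 0.02, 0, 0, 0.26],
  [0.085, 0.03, 0.028, 0, 0, 0.35],
  [0.104, 0.037, 0.032, 0, 0, 0.435],
])

```text
time: 4.7
tool_pos: [0.449, -0.12, 0.2462]
ee_rot: [-3.138, -0.002, 1.509]
wrist_force: [0.2, -1.7, -3.5]
width: 0.0097
finger_force: 30.0
```

```bash
python3 go.py 0.470 0.039 0.251 1.512
```

```text
t 4.7 pos [ 0.449  -0.12    0.2462] rot [-3.138e+00 -2.000e-03  1.509e+00] F [ 0.15 -1.67 -3.5 ] w 0.0097 ff 29.99
shift [ 0.16    0.0111 -0.0046] turn [-0.003 -0.002 -0.003]
```

carry_out([
  [0.025, 0.002, 0, 0, 0, 0],
  [0.06, 0.004, 0, 0, 0, 0],
  [0.1, 0.007, 0, 0, 0, 0],
  [0.14, 0.01, 0, 0, 0, 0],
  [0.16, 0.011, 0, 0, 0, 0],
])

```text
time: 5.2
tool_pos: [0.4698, 0.0404, 0.2471]
ee_rot: [-3.139, -0.002, 1.515]
wrist_force: [0.1, -0.1, -3.0]
width: 0.0098
finger_force: 30.0
```

carry_out([
  [0, 0, 0, 0, 0, 0],
  [0, 0, 0, 0, 0, 0],
  [0, 0, 0, 0, 0, 0],
  [0, 0, 0, 0, 0, 0],
  [0, 0, 0, 0, 0, 0],
])

```text
time: 5.7
tool_pos: [0.4704, 0.0364, 0.2484]
ee_rot: [3.142, 0.0, 1.51]
wrist_force: [-0.2, -0.6, -2.3]
width: 0.0099
finger_force: 30.0
```

```bash
python3 go.py 0.594 0.032 0.251 1.512
python3 - <<'E'
from h import *
s=snap('side'); C=cloud(s)
hsv=cv2.cvtColor(s['img'],cv2.COLOR_RGB2HSV)
r=(C[...,2]>.2)&(C[...,0]>.4)&(C[...,0]<.62)&(C[...,1]<.15)&(C[...,1]>-.15)
m=(cv2.inRange(hsv,(100,120,60),(130,255,255))>0)&r
P=C[m]; i=np.argsort(P[:,1]); k=max(3,len(i)//8); print('bar',len(P),P[i[:k]].mean(0).round(3),P[i[-k:]].mean(0).round(3))
a=snap('scene'); C=cloud(a); hsv=cv2.cvtColor(a['img'],cv2.COLOR_RGB2HSV)
for t,lo,hi in(('bar',(100,120,60),(130,255,255)),('red',(170,90,90),(179,255,255)),('red',(0,90,90),(5,255,255))):
    m=(cv2.inRange(hsv,lo,hi)>0)&(C[...,2]>.2)&(C[...,2]<.32)&(C[...,0]>.4)&(C[...,0]<.62)&(abs(C[...,1])<.15)
    P=C[m]
    if len(P): print(t,len(P),P.mean(0).round(3),P[P[:,1].argmin()].round(3),P[P[:,1].argmax()].round(3))
x=cv2.resize(s['img'][110:290,180:355],None,fx=3.2,fy=3.2);y=cv2.resize(a['img'][130:280,180:300],None,fx=3.2*1.2/1.2,fy=3.2)
h=max(x.shape[0],y.shape[0]);z=np.zeros((h,240+560,3),np.uint8)
x=x[:,:416] if x.shape[1]+y.shape[1]>800 else x
z[:x.shape[0],:x.shape[1]]=x; z[:y.shape[0],x.shape[1]:x.shape[1]+y.shape[1]]=y
cv2.imwrite('pics/f.png',z[:,:,::-1])
E
```

```text
t 5.7 pos [0.4704 0.0364 0.2484] rot [3.142 0.    1.51 ] F [-0.21 -0.62 -2.33] w 0.0099 ff 30.0
shift [ 0.0031  0.1236 -0.0026] turn [ 0.     0.    -0.002]
bar 58 [ 0.462 -0.06   0.265] [0.434 0.088 0.634]
bar 35 [ 0.469 -0.022  0.271] [ 0.469 -0.061  0.272] [0.476 0.066 0.277]
red 1 [ 0.558 -0.005  0.25 ] [ 0.558 -0.005  0.25 ] [ 0.558 -0.005  0.25 ]
red 8 [0.555 0.001 0.247] [ 0.554 -0.003  0.251] [0.555 0.005 0.244]
```

View pics/f.png

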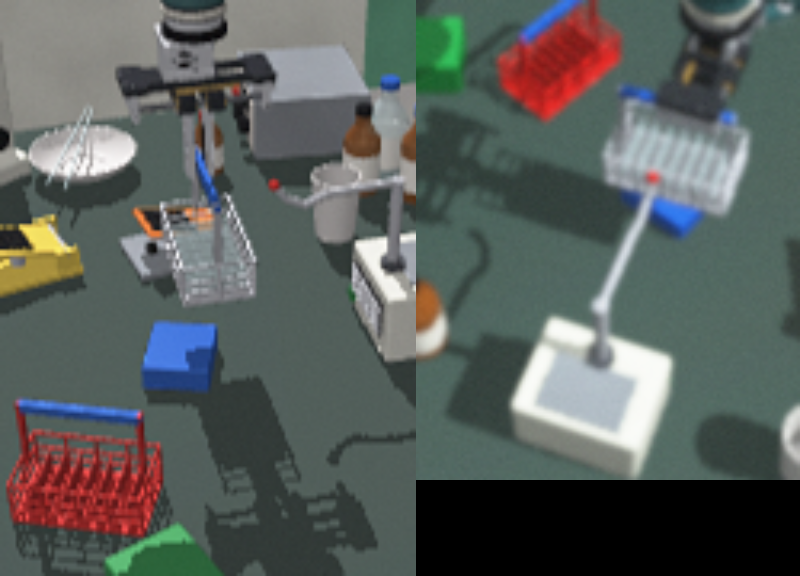

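The rack is level in front of the hook, with the ball at crop px (273,184) in line with the handle window. I'll raise it 5 mm and slide it in.

carry_out([
  [0, 0, -0.005, 0, 0, 0],
  [0, 0.01, -0.005, 0, 0, 0],
  [0, 0.025, -0.005, 0, 0, 0],
  [0, 0.045, -0.005, 0, 0, 0],
  [0, 0.06, -0.005, 0, 0, 0],
])

```text
time: 6.3
tool_pos: [0.532, 0.0337, 0.2534]
ee_rot: [3.141, 0.0, 1.512]
wrist_force: [-0.5, -0.1, -3.6]
width: 0.0097
finger_force: 30.0
```

carry_out([
  [0, 0.015, 0, 0, 0, 0],
  [0, 0.035, 0, 0, 0, 0],
  [0, 0.05, 0, 0, 0, 0],
  [0, 0.06, 0, 0, 0, 0],
  [0, 0.065, 0, 0, 0, 0],
])

```text
time: 6.8
tool_pos: [0.5962, 0.0299, 0.2528]
ee_rot: [-3.141, 0.0, 1.512]
wrist_force: [-0.7, 0.3, -2.9]
width: 0.0097
finger_force: 30.0
```

carry_out([
  [0, 0, 0, 0, 0, 0],
  [0, 0, 0.005, 0, 0, 0],
  [0, 0, 0.012, 0, 0, 0],
  [0, 0, 0.02, 0, 0, 0],
  [0, 0, 0.03, 0, 0, 0],
])

```text
time: 7.3
tool_pos: [0.5948, 0.03, 0.2229]
ee_rot: [3.141, 0.0, 1.512]
wrist_force: [-0.1, -0.6, -2.6]
width: 0.0095
finger_force: 30.0
```

```bash
python3 go.py 0.595 0.034 0.205 1.512
cat > look.py <<'E'
from h import *
import sys
s=snap('side'); C=cloud(s)
hsv=cv2.cvtColor(s['img'],cv2.COLOR_RGB2HSV)
m=(cv2.inRange(hsv,(100,120,60),(130,255,255))>0)&(C[...,2]>.18)&(C[...,2]<.32)&(C[...,0]>.4)&(C[...,0]<.68)&(abs(C[...,1])<.15)
P=C[m]; i=np.argsort(P[:,1]); k=max(3,len(i)//8); print('bar',len(P),P[i[:k]].mean(0).round(3),P[i[-k:]].mean(0).round(3))
cv2.imwrite('pics/'+sys.argv[1],cv2.resize(s['img'][110:260,200:380],None,fx=4,fy=4)[:,:,::-1])
E
python3 look.py g.png
```

```text
t 7.3 pos [0.5948 0.03   0.2229] rot [3.141 0.    1.512] F [-0.12 -0.62 -2.58] w 0.0095 ff 30.0
shift [ 0.004  -0.0001  0.0179] turn [ 0.  0. -0.]
bar 51 [ 0.585 -0.069  0.238] [0.593 0.029 0.248]
```

View pics/g.png

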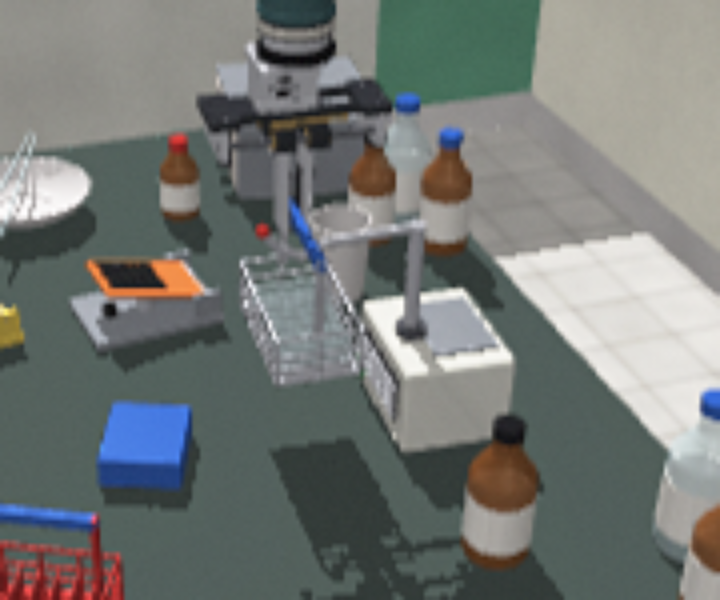

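The bar is behind the ball and over the seat. I'll lower it until the wrist force shows the load has transferred.

carry_out([
  [0, 0, 0.004, 0, 0, 0],
  [0, 0, 0.008, 0, 0, 0],
  [0, 0, 0.01, 0, 0, 0],
  [0, 0, 0.012, 0, 0, 0],
  [0, 0, 0.014, 0, 0, 0],
])

```text
time: 7.85
tool_pos: [0.5954, 0.03, 0.2096]
ee_rot: [3.141, 0.0, 1.512]
wrist_force: [0.1, -0.2, -2.5]
width: 0.0099
finger_force: 30.0
```

carry_out([
  [0, 0, 0.001, 0, 0, 0],
  [0, 0, 0.002, 0, 0, 0],
  [0, 0, 0.003, 0, 0, 0],
  [0, 0, 0.004, 0, 0, 0],
  [0, 0, 0.004, 0, 0, 0],
])

```text
time: 8.35
tool_pos: [0.5954, 0.0299, 0.2059]
ee_rot: [3.141, 0.0, 1.512]
wrist_force: [0.5, -1.0, -1.0]
width: 0.0098
finger_force: 30.0
```

```bash
python3 go.py 0.595 0.034 0.205 1.512; python3 look.py h.png
```

```text
t 8.35 pos [0.5954 0.0299 0.2059] rot [3.141 0.    1.512] F [ 0.53 -0.96 -0.96] w 0.0098 ff 30.0
shift [ 0.004  -0.0006  0.0009] turn [ 0.001  0.    -0.   ]
bar 51 [ 0.586 -0.072  0.224] [0.593 0.026 0.233]
```

carry_out([
  [0, 0, 0.001, 0, 0, 0],
  [0, 0, 0.002, 0, 0, 0],
  [0, 0, 0.002, 0, 0, 0],
  [0, 0, 0.002, 0, 0, 0],
  [0, 0, 0.002, 0, 0, 0],
])

```text
time: 8.9
tool_pos: [0.5956, 0.03, 0.2049]
ee_rot: [3.139, 0.0, 1.512]
wrist_force: [-0.1, 0.5, 5.5]
width: 0.0096
finger_force: 30.0
```

carry_out([
  [0, 0, 0, 0, 0, 0],
  [0, 0, 0, 0, 0, 0],
  [0, 0, 0, 0, 0, 0],
  [0, 0, 0, 0, 0, 0],
  [0, 0, 0, 0, 0, 0],
], jaw=0.35)

```text
time: 9.4
tool_pos: [0.5951, 0.03, 0.203]
ee_rot: [-3.141, 0.0, 1.512]
wrist_force: [-0.4, -0.2, 0.1]
width: 0.0331
finger_force: 0.0
```

carry_out([
  [0, 0, 0, 0, 0, 0],
  [0, 0, 0, 0, 0, 0],
  [0, 0, 0, 0, 0, 0],
  [0, 0, 0, 0, 0, 0],
  [0, 0, 0, 0, 0, 0],
])

```text
time: 9.9
tool_pos: [0.5952, 0.03, 0.2035]
ee_rot: [3.141, 0.0, 1.512]
wrist_force: [0.6, 0.4, 0.2]
width: 0.0328
finger_force: 0.0
```

```bash
python3 look.py i.png
```

```text
bar 63 [ 0.584 -0.066  0.224] [0.591 0.054 0.226]
```

View pics/i.png

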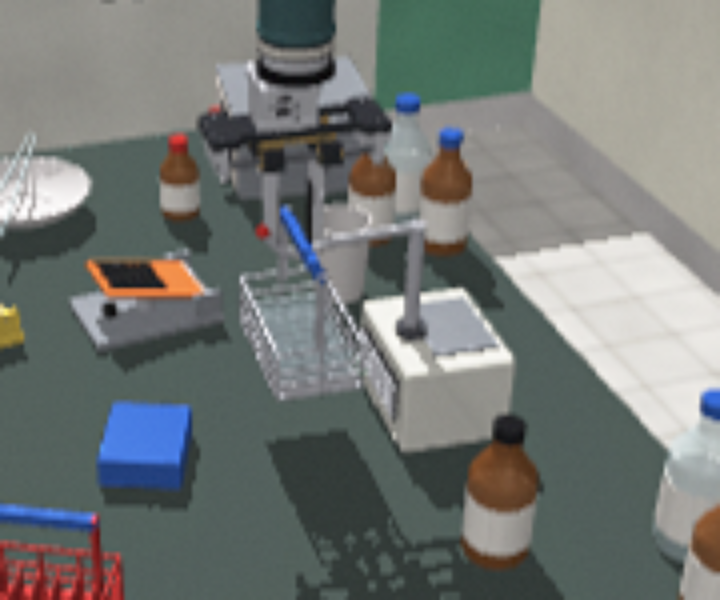

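The rack hangs level and released: bar at z ≈ 0.225, middle at y ≈ -0.006. I'll retreat straight up, close the jaw and measure the pedal.

carry_out([
  [0, 0, -0.01, 0, 0, 0],
  [0, 0, -0.03, 0, 0, 0],
  [0, 0, -0.06, 0, 0, 0],
  [0, 0, -0.09, 0, 0, 0],
  [0, 0, -0.12, 0, 0, 0],
])

```text
time: 10.45
tool_pos: [0.595, 0.03, 0.3256]
ee_rot: [3.141, 0.0, 1.512]
wrist_force: [0.1, 0.5, -0.6]
width: 0.0329
finger_force: 0.0
```

carry_out([
  [0.03, 0, -0.01, 0, 0, 0],
  [0.06, 0, -0.01, 0, 0, 0],
  [0.09, 0, -0.01, 0, 0, 0],
  [0.11, -0.01, -0.01, 0, 0, 0],
  [0.12, -0.02, -0.01, 0, 0, 0],
], jaw=0)

```text
time: 10.95
tool_pos: [0.582, 0.1527, 0.3338]
ee_rot: [3.141, -0.0, 1.514]
wrist_force: [-0.1, 0.1, -0.3]
width: 0.0006
finger_force: 0.0
```

```bash
python3 - <<'E'
from h import *
for n in('scene','side'):
    s=snap(n);C=cloud(s);hsv=cv2.cvtColor(s['img'],cv2.COLOR_RGB2HSV)
    m=(cv2.inRange(hsv,(5,150,120),(18,255,255))>0)&(C[...,2]>.03)&(C[...,2]<.08)&(abs(C[...,0]-.49)<.1)&(abs(C[...,1]-.26)<.1)
    P=C[m];A=np.c_[P[:,:2]-[.49,.26],np.ones(len(P))]
    g=np.linalg.lstsq(A,P[:,2],rcond=None)[0]
    h=np.zeros(m.shape,np.uint8);v,u=np.nonzero(m)
    cv2.fillConvexPoly(h,cv2.convexHull(np.stack([u,v],-1).astype(np.int32)),1)
    d=(h>0)&(hsv[...,2]<70);Q=C[d]
    print(n,len(P),'plane',g.round(3),'slope dir',np.arctan2(-g[1],-g[0]).round(3),'rect',cv2.minAreaRect(P[:,:2].astype(np.float32)),'pad',len(Q),Q.mean(0).round(3),np.nonzero(d)[1].mean(),np.nonzero(d)[0].mean())
E
python3 go.py 0.465 0.258 0.1 1.512
```

```text
scene 375 plane [-0.243 -0.032  0.055] slope dir 0.131 rect ((0.49268069863319397, 0.26240819692611694), (0.11506658792495728, 0.08362831175327301), 6.268819332122803) pad 182 [0.477 0.261 0.06 ] 321.7362637362637 211.73626373626374
side 116 plane [-0.243 -0.024  0.053] slope dir 0.097 rect ((0.4871464669704437, 0.2576252818107605), (0.11505737155675888, 0.0851515606045723), 7.080588340759277) pad 73 [0.472 0.252 0.06 ] 232.35616438356163 178.56164383561645
t 11.05 pos [0.5814 0.1521 0.3348] rot [ 3.14  -0.     1.514] F [ 1.24 -0.28  1.09] w 0.0007 ff 0.0
shift [ 0.0991 -0.1225  0.2346] turn [ 0.001 -0.     0.002]
```

The pad is at (0.472, 0.258, 0.060), and the plate slopes down towards its hinge at +x. I'll move above it.

carry_out([
  [0.025, -0.025, 0.015, 0, 0, 0],
  [0.05, -0.05, 0.035, 0, 0, 0],
  [0.07, -0.08, 0.06, 0, 0, 0],
  [0.09, -0.1, 0.08, 0, 0, 0],
  [0.1, -0.116, 0.1, 0, 0, 0],
])

```text
time: 11.55
tool_pos: [0.4715, 0.2578, 0.2332]
ee_rot: [3.141, -0.0, 1.512]
wrist_force: [0.1, -0.7, -0.1]
width: 0.0005
finger_force: 0.0
```

carry_out([
  [0, 0, 0.03, 0, 0, 0],
  [0, 0, 0.07, 0, 0, 0],
  [0, 0, 0.11, 0, 0, 0],
  [0, 0, 0.14, 0, 0, 0],
  [0, 0, 0.15, 0, 0, 0],
])

```text
time: 12.05
tool_pos: [0.4705, 0.2555, 0.0798]
ee_rot: [-3.136, 0.004, 1.51]
wrist_force: [0.2, 0.1, -0.5]
width: 0.0007
finger_force: 0.0
```

```bash
python3 go.py 0.471 0.258 0.035 1.512
```

```text
t 12.05 pos [0.4705 0.2555 0.0798] rot [-3.136  0.004  1.51 ] F [ 0.18  0.05 -0.47] w 0.0007 ff 0.0
shift [0.0027 0.0006 0.0448] turn [-0.006  0.004 -0.002]
```

carry_out([
  [0, 0, 0.012, 0, 0, 0],
  [0, 0, 0.022, 0, 0, 0],
  [0, 0, 0.03, 0, 0, 0],
  [0, 0, 0.038, 0, 0, 0],
  [0, 0, 0.043, 0, 0, 0],
])

```text
time: 12.55
tool_pos: [0.4726, 0.258, 0.0427]
ee_rot: [3.141, -0.001, 1.512]
wrist_force: [-5.7, -1.9, 10.0]
width: 0.0007
finger_force: 4.8
```

carry_out([
  [0, 0, 0.001, 0, 0, 0],
  [0, 0, 0.002, 0, 0, 0],
  [0, 0, 0.003, 0, 0, 0],
  [0, 0, 0.003, 0, 0, 0],
  [0, 0, 0.003, 0, 0, 0],
])

```text
time: 13.05
tool_pos: [0.4724, 0.2579, 0.0404]
ee_rot: [3.141, -0.001, 1.512]
wrist_force: [-5.2, -1.8, 9.5]
width: 0.0
finger_force: 4.9
```

carry_out([
  [0, 0, 0.002, 0, 0, 0],
  [0, 0, 0.004, 0, 0, 0],
  [0, 0, 0.004, 0, 0, 0],
  [0, 0, 0.004, 0, 0, 0],
  [0, 0, 0.004, 0, 0, 0],
])

```text
time: 13.55
tool_pos: [0.4725, 0.258, 0.0398]
ee_rot: [3.14, -0.001, 1.512]
wrist_force: [-12.3, -3.3, 23.8]
width: 0.0007
finger_force: 11.9
```

```bash
python3 go.py 0.471 0.258 0.035 1.512;  python3 - <<'E'
from h import *
s=snap('side');C=cloud(s);hsv=cv2.cvtColor(s['img'],cv2.COLOR_RGB2HSV)
m=(cv2.inRange(hsv,(5,150,120),(18,255,255))>0)&(C[...,2]>.03)&(C[...,2]<.08)&(abs(C[...,0]-.49)<.1)&(abs(C[...,1]-.26)<.1)
P=C[m];print(len(P),np.linalg.lstsq(np.c_[P[:,:2]-[.49,.26],np.ones(len(P))],P[:,2],rcond=None)[0].round(3))
E
```

```text
t 13.55 pos [0.4725 0.258  0.0398] rot [ 3.140e+00 -1.000e-03  1.512e+00] F [-12.28  -3.34  23.83] w 0.0007 ff 11.89
shift [-0.0001 -0.0015  0.0048] turn [ 0.001 -0.001  0.   ]
135 [0.006 0.019 0.037]
```

The force rose to 24 N with the plate level, so the pedal is on its stop. I'll hold it for about a second and then release it.

carry_out([
  [0, 0, 0, 0, 0, 0],
  [0, 0, 0, 0, 0, 0],
  [0, 0, 0, 0, 0, 0],
  [0, 0, 0, 0, 0, 0],
  [0, 0, 0, 0, 0, 0],
])

```text
time: 14.1
tool_pos: [0.4725, 0.258, 0.0398]
ee_rot: [3.14, -0.001, 1.512]
wrist_force: [-11.2, -4.5, 24.1]
width: 0.0006
finger_force: 11.9
```

carry_out([
  [0, 0, 0, 0, 0, 0],
  [0, 0, 0, 0, 0, 0],
  [0, 0, 0, 0, 0, 0],
  [0, 0, 0, 0, 0, 0],
  [0, 0, 0, 0, 0, 0],
])

```text
time: 14.6
tool_pos: [0.4725, 0.258, 0.0398]
ee_rot: [3.14, -0.001, 1.512]
wrist_force: [-11.3, -4.4, 23.5]
width: 0.0005
finger_force: 11.9
```

carry_out([
  [0, 0, -0.01, 0, 0, 0],
  [0, 0, -0.025, 0, 0, 0],
  [0, 0, -0.05, 0, 0, 0],
  [0, 0, -0.08, 0, 0, 0],
  [0, 0, -0.11, 0, 0, 0],
])

```text
time: 15.1
tool_pos: [0.4729, 0.2578, 0.1455]
ee_rot: [3.14, -0.001, 1.512]
wrist_force: [1.0, -0.6, -0.1]
width: 0.0008
finger_force: 0.0
```

carry_out([
  [0, 0, 0, 0, 0, 0],
  [0, 0, 0, 0, 0, 0],
  [0, 0, 0, 0, 0, 0],
  [0, 0, 0, 0, 0, 0],
  [0, 0, 0, 0, 0, 0],
])

```text
time: 15.6
tool_pos: [0.4717, 0.2573, 0.1419]
ee_rot: [-3.139, 0.001, 1.512]
wrist_force: [0.7, 0.2, 0.8]
width: 0.0004
finger_force: 0.0
```

```bash
python3 look.py j.png
python3 - <<'E'
from h import *
s=load('side');C=cloud(s);hsv=cv2.cvtColor(s['img'],cv2.COLOR_RGB2HSV)
m=(cv2.inRange(hsv,(5,150,120),(18,255,255))>0)&(C[...,2]>.03)&(C[...,2]<.08)&(abs(C[...,0]-.49)<.1)&(abs(C[...,1]-.26)<.1)
P=C[m];print(len(P),np.linalg.lstsq(np.c_[P[:,:2]-[.49,.26],np.ones(len(P))],P[:,2],rcond=None)[0].round(3))
E
```

```text
bar 62 [ 0.585 -0.065  0.225] [0.591 0.055 0.226]
117 [-0.235 -0.013  0.053]
```

View pics/j.png

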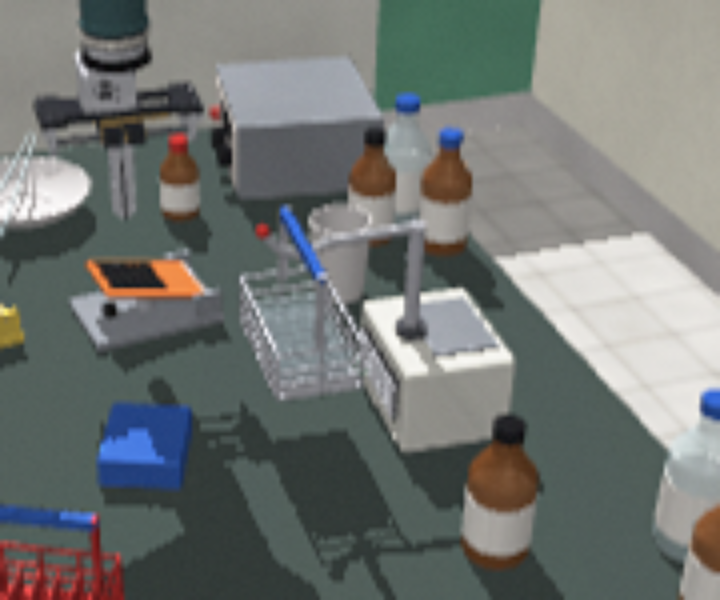

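The picture shows the rack hanging level at (300,250), the pedal back up at (145,278), and the bottles, beaker and slide box in place.

```bash
python3 -c "
from bench import *
print(close_job())"
```

```text
the job is handed in; nothing more can be done
None
```

I handed the job in at about 16 s, with the rack hanging level and released on the hook, the pedal held on its stop for about 1 s and back up, and no bystander visibly moved; no verdict was returned.

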